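# Pull the wash-out pump's fuse and shut its enclosure tight

### The arm

A 7-joint arm with a two-finger parallel gripper is mounted at the origin on the work surface. World frame = base frame: x ahead of the robot, y to its left, z up, the work surface at z = 0. Lengths are in m, angles in rad, forces in N, time in s.
With the tool pointing down it reaches from about 0.4 to 0.85 m from the base axis. Payload 10.4 kg.
Tool frame: the origin (TCP) lies between the finger pads; the fingertips stand 11 mm ahead of it and the grasp point (between the pads) lies 8 mm behind it (tip_reach is the distance from the TCP to the fingertips, in m); z points along the fingers, y is the line along which they close (so a half turn about z gives the same grasp; the last joint's range is limited). The gripper opens to 85 mm and grips with 20 to 120 N. Pads are 22 mm wide; open, the fingers measure 114 mm over their backs; the gripper's body (76 mm by 85 mm) begins 54 mm behind the grasp point. The pads swing forward as they close: fully open they stand 13 mm farther back than shut.
Start: joints at [1.103, 0.332, -0.065, 1.46, 0.022, 1.35, -0.088], TCP at [0.269, -0.564, 0.242] pointing down, gripper open.
Joint ranges: [-2.6, 2.6], [-0.5, 2.12], [-1.47, 1.34], [0.16, 2.42], [-1.27, 4.41], [0.06, 2.06], [-2.6, 2.6]. Speed limits (rad/s): [2.22, 2.22, 2.79, 2.79, 3.14, 3.14, 3.14].

### API

Orientations are given as a unit quaternion [x, y, z, w].
In Python, from workcell import * gives the robot as it stands.
- The arm moves only by the shell command python3 -m inch 'ROWS' [OPENING] [FORCE]. ROWS is JSON, a list of rows, each an object with "slide": the shift along the world's x, y, z in m, a list of three; "yaw": the turn about the world's z in rad. A call has 1 to 20 rows; each row is the pose to reach, as a shift and turn from the pose commanded when the call began; what a row does not reach only later rows make up. A row lasts 1/12 s, in which the tool goes at most 41.7 mm and 7.16 degrees, less where a joint would pass 70% of its speed; a pose out of reach is approached as far as the arm can. A call with a gripper value outside its range is refused whole. OPENING is the closure in counts, from 0 (fully open) to 255 (shut), set as the call begins (- or left out, the last holds). The fingers move at their own pace and stop on an object; FORCE is the grip in N (left out, the last holds). Time passes only in rows, so rows that repeat a pose let the fingers close. It gives the time, the measured TCP pose, the force, the opening and the grip force at its end, in the units of the state.
- get_obs(): the state, without advancing time (a new reading comes with each control period).
- camera(name): name is "scene" or "top"; returns a dict with "frame" (384x512x3 uint8, red, green, blue), "fx", "fy", "cx", "cy" (pixels), "k1" (the pictures are not rectified: a ray, as slopes to the right and down, at radius r is drawn at 1 + k1 r^2 times it, then the intrinsics apply), "extrinsics" (4x4, takes a point from world to camera coordinates). Camera axes: x right, y down, z forward; pixel columns grow to the right and rows downward; lengths in m; the calibration is good to about 2 mm. A picture is of the moment at which its call begins. There is no depth.
- hand_in(): hands the job in; it is judged then, once.
The state is a dict: "clock": time; "joint_pos": joint angles; "joint_velocities": joint speeds; "tau": joint torques, N m; "position": TCP position; "ee_rot": TCP orientation; "ft_force": force on the tool from outside, world axes, zero at the start; "torque": the same for the moment, N m; "grip_width": opening from 0.0 (shut) to 1.0 (fully open); "grasp_force": force on a finger pad.
Only numpy, scipy, OpenCV 4.12 (cv2) and the standard library are available. Lean on these libraries where they do the work, as an engineer would, in place of code of your own. Each camera call takes 0.05 s, during which the arm holds its last target. There are 200 camera calls.

### The job

Isolate the wash-out pump: roll the cartridge fuse sideways out of its two spring clips without prying the jaws wide open, and lay it flat in the yellow tray (set it down, do not drop it). Then close the enclosure's lid and turn the T-handle latch clockwise all the way, so that the lid is drawn tight on its seal against spray. Leave the other things on the bench where they are.

Things in the scene. Friction and masses are not known exactly. Their poses are not given: they have to be found in the camera images.
- enclosure: grey electrical enclosure fixed on the bench, lying on its back, open upwards, 230 (its x) by 276 mm (its y), walls 3 mm, rim 92 mm above the bench, inner floor 8 mm. Origin: centre of its underside. z up; +x points to the hinged side, away from the robot (turned up to 0.4 rad). The fuse clips open towards +y. A black terminal block 54 mm high stands at y = -82 to -118 mm.
- clips (a point): point midway between the two copper spring clips, on the seated fuse's axis, 36 mm above the bench; enclosure's axes. Clips 14 mm wide at x = -52 and +52 mm. Each: a black block, flat top 13.5 mm below this point, to y = +34 mm; a fixed wall at -y; over the top a spring jaw (19 mm above this point) with a lip hanging at y = +15 mm. Between the clips it is free from y = -75 to +120 mm.
- fuse: cartridge fuse: white ceramic cylinder with brass end caps and a red band, 27 mm diameter, 140 mm long, 0.1 to 0.2 kg. Origin: its centre; x axis along the cylinder. It starts in the clips, along the enclosure's x. The jaws block it upwards and to -y; moved level to the enclosure's +y (about 10 N) it lifts the lips, and from 40 mm on it is clear of them and of the keeper and may be raised.
- jaw_front (a joint): spring jaw of the clip nearer the robot, rad: 0 = down on its stop, grows as it is lifted, hard stop at 0.6. A fuse rolled out sideways lifts it to about 0.25; 0.5 and more is pried wide open.
- jaw_rear (a joint): spring jaw of the clip nearer the hinge, same values as jaw_front
- lid_hinge (a point): middle of the lid's hinge line, on the enclosure at its x = +115 mm, y = 0, 96 mm above the bench. The line runs along the enclosure's y. The lid is a grey panel 6 mm thick, 276 mm wide, free edge 235 mm from this line; closed, its underside is level with this line.
- lid (a joint): lid's angle, rad: 0 = home on the frame, grows as it opens; starts about upright (1.5 to 1.75), stop at 1.85. Stiff hinge (0.3 N m): it stays where it is left. Closing, it meets a springy rubber seal on the front wall at about 0.036; pressed down and let go it rises to about 0.02. Only the latch holds it below 0.01. The latch catches if the lid is below about 0.045 when the handle is turned.
- handle_grip (a point): centre of the crossbar of the T-handle on the lid's outside; y axis along the crossbar, z along the shaft, outwards. Black crossbar 80 mm long, 14 mm wide and high, centre 29 mm off the lid's outer face, on the lid's centre line 175 mm from the hinge line. Inside, a steel tongue 36 mm long on the shaft, 24 mm below the lid, catches a keeper on the front wall.
- handle (a joint): T-handle's angle, rad: 0 = released (crossbar parallel to the hinge), grows clockwise seen from outside the lid (from above when closed), stop at 1.5 = latched (crossbar about along the enclosure's x). Starts at 0 to 0.25. From 0.45 it draws the lid down, by about 5 mm at the handle; from 1.25 the lid is tight and the handle stays. Takes up to 0.4 N m. Turned past 0.4 with the lid open, it blocks closing.
- tray: yellow open tray fixed on the bench, 200 mm (its x) by 110 mm (its y), 30 mm high, walls and floor 4 mm. Origin: centre of its underside, on the bench. The fuse is to lie on its floor, along its x.
- screwdriver: loose screwdriver, green handle, 200 mm long, lying just in front of the enclosure. Origin: centre of its underside. Not to be disturbed.
- tape_roll: loose cardboard-brown tape roll, 90 mm across, 24 mm high, lying on the right of the bench. Origin: centre of its underside. Not to be disturbed.
- ink_jar: loose closed jar with a red label, 72 mm across, 90 mm high, beyond the tray. Origin: centre of its underside. Not to be disturbed.
- emulsion_tub: loose closed jar with a green label, 90 mm across, 110 mm high, near the far edge of the bench. Origin: centre of its underside. Not to be disturbed.
- squeegee: loose printing squeegee standing on its blade, 240 mm long, 85 mm high, near the far edge of the bench. Origin: centre of its underside. Not to be disturbed.
- scraper: loose scraper with a dark wooden handle, 240 mm long, lying on the left of the bench. Origin: centre of its underside. Not to be disturbed.

How it is judged:
On the way, in this order (a step that is already met when the one before it is completed fails the run):
1. the fuse lies in the tray, let go (x of fuse in the frame of tray between -0.045 and 0.045 m and y of fuse in the frame of tray between -0.045 and 0.045 m and z of fuse in the frame of tray between 0.005 and 0.026 m and linear speed of fuse below 0.03 m/s and contact force between the fingers and fuse below 0.1 N), for 0.2 s.
2. the lid is down on its seal (value of joint lid below 0.045 rad), for 0.1 s.
3. the latch is turned home and the lid is drawn tight (value of joint handle above 1.25 rad and value of joint lid below 0.01 rad), for 0.2 s.
At the end, for the whole second after the job is handed in: The fuse lies at rest flat on the tray's floor (its centre within 45 mm of the tray's centre both ways and at most 26 mm above the bench); the lid is drawn down to less than 0.01 rad; the T-handle is turned to more than 1.25 rad (all of step 3 and x of fuse in the frame of tray between -0.045 and 0.045 m and y of fuse in the frame of tray between -0.045 and 0.045 m and z of fuse in the frame of tray between 0.005 and 0.026 m and linear speed of fuse below 0.03 m/s); the robot touches nothing.
It fails at once if a clip jaw is pried wide open (0.5 rad or more) (value of joint any of jaw_front, jaw_rear above 0.5 rad).
It fails at once if the fuse is dropped into the tray (still falling or moving faster than 0.75 m/s when its centre is less than 40 mm above the bench) (x of fuse in the frame of tray between -0.09 and 0.09 m and y of fuse in the frame of tray between -0.05 and 0.05 m and z of fuse in the frame of tray below 0.04 m and linear speed of fuse above 0.75 m/s).
It fails at once if another thing on the bench is moved by more than 30 mm (distance of any of screwdriver, tape_roll, ink_jar, emulsion_tub, squeegee, scraper from where it was at the start of the episode above 0.03 m).
It also fails if it takes over 67 s, if anything falls off the work surface, if the arm or the gripper's body presses on something with over 40 N, if the wrist force passes 120 N, or if a joint passes its speed limit or range.

## Working session

There is one attempt and no reset: what is moved stays moved. The work goes in short steps, Python scripts to look and compute and a shell command to move; the robot and the scene stay as the last step left them, time stands still between calls to the robot, and variables do not carry over. Pictures are saved under pics/ and viewed, at most 12 in all, crops included, and the job is handed in when it is done.

```bash
mkdir -p pics; ls
cat > h.py <<'E'
from workcell import *
import numpy as np, cv2
def snap(n,f):
    c=camera(n); cv2.imwrite('pics/'+f,c['frame'][:,:,::-1]); return c
def proj(c,P):
    P=np.atleast_2d(P); E=np.array(c['extrinsics']); q=P@E[:3,:3].T+E[:3,3]; s=q[:,:2]/q[:,2:]; s=s*(1+c['k1']*(s**2).sum(1,keepdims=True))
    return s*[c['fx'],c['fy']]+[c['cx'],c['cy']]
def ray(c,uv):
    d=(np.array(uv,float)-[c['cx'],c['cy']])/[c['fx'],c['fy']]; s=d.copy()
    for _ in range(20): s=d/(1+c['k1']*(s@s))
    E=np.array(c['extrinsics']);R=E[:3,:3]; return -R.T@E[:3,3], R.T@np.r_[s,1]
def atz(c,uv,z):
    o,d=ray(c,uv); return o+d*(z-o[2])/d[2]
E
python3 - <<'E'
from h import *
o=get_obs(); print(o)
for n in('scene','top'):
    c=snap(n,n+'0.png'); print({k:v for k,v in c.items() if k!='frame'})
E
```

```text
pics
{'clock': 0.0, 'joint_pos': array([ 1.10338897,  0.33286919, -0.06466353,  1.46093893,  0.0216261 ,
        1.34988477, -0.08854485]), 'joint_velocities': array([-0.00031574, -0.00031704,  0.00193344, -0.00011491,  0.00115906,
       -0.00033193, -0.00260704]), 'tau': array([ 1.05203766e-03, -6.25445652e+01,  4.98421106e-02, -3.91606915e+01,
        1.61471096e-02,  9.85960913e-03,  1.10501927e-05]), 'position': array([ 0.2687447 , -0.56387991,  0.24151864]), 'ee_rot': array([ 9.75375643e-01,  2.20549002e-01, -2.04210064e-04, -6.71871970e-04]), 'ft_force': array([0.47025751, 0.18011292, 0.14333407]), 'torque': array([-0.0053781 , -0.03188505,  0.07660772]), 'grasp_force': 0.0, 'grip_width': 1.0007703785501672}
{'fx': 481.6334815245033, 'fy': 481.6334815245033, 'cx': 256.2536132724075, 'cy': 188.5085719887481, 'k1': -0.20108377326529464, 'extrinsics': array([[-0.77600781,  0.63054961, -0.01480072,  0.42883055],
       [ 0.49420703,  0.59329806, -0.63541862, -0.18739512],
       [-0.39188173, -0.50040443, -0.77202598,  2.19289008],
       [ 0.        ,  0.        ,  0.        ,  1.        ]])}
{'fx': 358.42693020721134, 'fy': 358.42693020721134, 'cx': 259.0498068405778, 'cy': 188.01619450638506, 'k1': -0.04638888425972999, 'extrinsics': array([[ 0.02579838, -0.99939718, -0.02323194,  0.012569  ],
       [-0.98495734, -0.02143983, -0.17146247,  0.57113385],
       [ 0.17086102,  0.02730592, -0.9849167 ,  1.1681536 ],
       [ 0.        ,  0.        ,  0.        ,  1.        ]])}
```

View pics/top0.png

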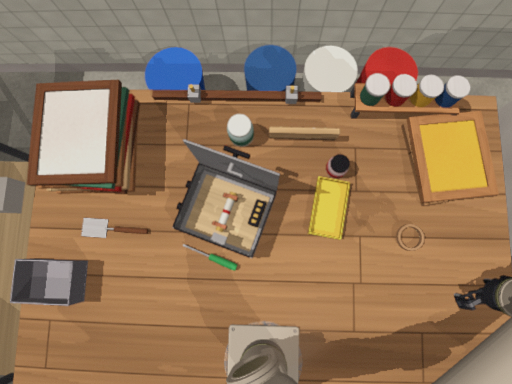

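View pics/scene0.png

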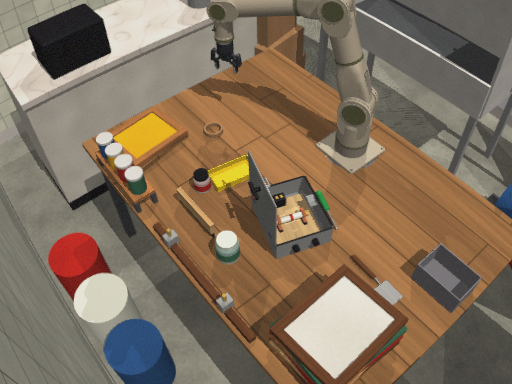

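The top view shows the enclosure around (228,210), its fuse at (227,212), and the tray at (330,208). I'll enlarge both for corner picks.

Run:
```python
import cv2,numpy as np
a=cv2.imread('pics/top0.png')[125:275,165:365]
cv2.imwrite('pics/crop1.png',cv2.resize(a,None,fx=4,fy=4,interpolation=cv2.INTER_CUBIC))
```

```text
(no output)
```

View pics/crop1.png

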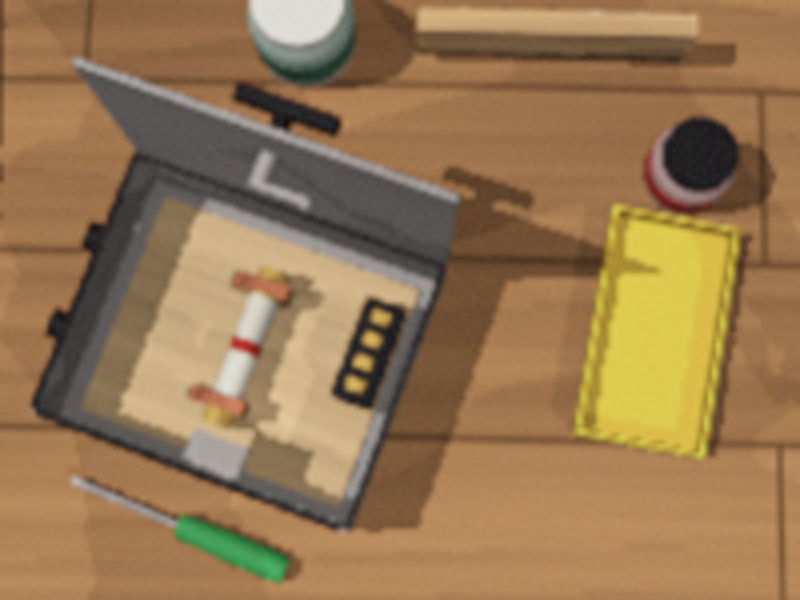

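```bash
cat > fit.py <<'E'
from h import *
from scipy.optimize import least_squares
c=camera('top'); E=np.array(c['extrinsics']); print('cam',-E[:3,:3].T@E[:3,3])
px=lambda x,y:((x+.5)/4-.5+165,(y+.5)/4-.5+125)
def W(p,P):
    P=np.array(P,float); C,S=np.cos(p[2]),np.sin(p[2]); return np.c_[p[0]+C*P[:,0]-S*P[:,1],p[1]+S*P[:,0]+C*P[:,1],P[:,2]]
uv=np.array([px(*q) for q in [(350,527),(37,407),(140,155),(442,265),(75,60),(458,198)]])
def mod(p):
    L=.235;a=p[3]
    P=[(-.115,-.138,.092),(-.115,.138,.092),(.115,.138,.092),(.115,-.138,.092)]+[(.115-L*-np.cos(a)*-1,s*.138,.096+L*np.sin(a)) for s in(1,-1)]
    return proj(c,W(p,P))
r=least_squares(lambda p:(mod(p)-uv).ravel(),[.6,.07,-.3,1.6]); print('enc',r.x,r.fun.reshape(-1,2).round(1).tolist())
tv=np.array([px(*q) for q in [(615,203),(742,228),(707,458),(575,437)]])
T=[(.1,.055,.03),(.1,-.055,.03),(-.1,-.055,.03),(-.1,.055,.03)]
t=least_squares(lambda p:(proj(c,W(p,T))-tv).ravel(),[.6,-.2,-.1]); print('tray',t.x,t.fun.reshape(-1,2).round(1).tolist())
b=atz(c,px(245,343),.0495);print('band',b)
C,S=np.cos(r.x[2]),np.sin(r.x[2]);d=b[:2]-r.x[:2];print('clips in enc',C*d[0]+S*d[1],-S*d[0]+C*d[1])
for n,q,z in[('jar',(700,150),.09),('tub',(302,10),.11),('sdL',(75,480),.01),('sdR',(285,570),.02)]:print(n,atz(c,px(*q),z).round(3))
f=[atz(c,px(*q),.0495) for q in[(278,270),(213,415)]];d=f[0]-f[1];print('fuse yaw',np.arctan2(d[1],d[0]),np.linalg.norm(d),(f[0]+f[1])/2)
E
python3 fit.py
```

```text
cam [ 0.3626263  -0.00709107  1.24875401]
enc [ 0.49290235  0.13424262 -0.33022496  1.58385895] [[0.1, 1.0], [-1.3, 0.6], [-0.6, -1.2], [1.8, -0.6], [-0.6, -0.1], [0.5, 0.0]]
tray [ 0.51311427 -0.2157831  -0.16278372] [[0.0, 0.6], [-0.3, 0.1], [-0.2, 0.1], [0.5, -0.8]]
band [0.49178333 0.13598176 0.0495    ]
clips in enc -0.0016224856947831064 0.0012823250638473048
jar [ 0.657 -0.24   0.09 ]
tub [0.765 0.093 0.11 ]
sdL [0.374 0.283 0.01 ]
sdR [0.304 0.098 0.02 ]
fuse yaw -0.382588123675088 0.13362466975079074 [0.49268365 0.13539967 0.0495    ]
```

```bash
python3 -m inch '[{"slide":[0.223,0.70,0.03],"yaw":2.34},{"slide":[0.223,0.70,0.03],"yaw":2.34},{"slide":[0.223,0.70,0.03],"yaw":2.34},{"slide":[0.223,0.70,0.03],"yaw":2.34},{"slide":[0.223,0.70,0.03],"yaw":2.34},{"slide":[0.223,0.70,0.03],"yaw":2.34},{"slide":[0.223,0.70,0.03],"yaw":2.34},{"slide":[0.223,0.70,0.03],"yaw":2.34},{"slide":[0.223,0.70,0.03],"yaw":2.34},{"slide":[0.223,0.70,0.03],"yaw":2.34},{"slide":[0.223,0.70,0.03],"yaw":2.34},{"slide":[0.223,0.70,0.03],"yaw":2.34},{"slide":[0.223,0.70,0.03],"yaw":2.34},{"slide":[0.223,0.70,0.03],"yaw":2.34},{"slide":[0.223,0.70,0.03],"yaw":2.34},{"slide":[0.223,0.70,0.03],"yaw":2.34},{"slide":[0.223,0.70,0.03],"yaw":2.34},{"slide":[0.223,0.70,0.03],"yaw":2.34},{"slide":[0.223,0.70,0.03],"yaw":2.34},{"slide":[0.223,0.70,0.03],"yaw":2.34}]' 60 30
cat > st.py <<'E'
from h import *
from scipy.spatial.transform import Rotation as R
o=get_obs(); y=R.from_quat(o['ee_rot']).as_matrix()[:,1]
print(o['clock'].__round__(2),'pos',o['position'].round(4),'yawY',np.arctan2(y[1],y[0]).round(4),'j',o['joint_pos'].round(2),'F',o['ft_force'].round(1),o['grip_width'],o['grasp_force'])
E
python3 st.py
```

```text
clock: 1.82
position: [0.4917, 0.1377, 0.272]
ee_rot: [0.174, 0.985, 0.0, -0.001]
ft_force: [-0.1, -0.2, 0.4]
grip_width: 0.765
grasp_force: 0.0
1.82 pos [0.4917 0.1377 0.272 ] yawY 1.2219 j [ 0.41  0.14 -0.83  1.68  0.1   1.37  0.79] F [-0.1 -0.2  0.4] 0.7652179232539499 0.0
```

```bash
python3 -m inch '[{"slide":[0,-0.002,-0.04]},{"slide":[0,-0.002,-0.08]},{"slide":[0,-0.002,-0.12]},{"slide":[0,-0.002,-0.15]},{"slide":[0,-0.002,-0.15]}]'
python3 - <<'E'
from h import *
c=camera('top'); a=c['frame'][150:270,165:290,::-1]
b=camera('scene')['frame'][170:270,230:350,::-1]
f=lambda i:cv2.resize(i,(400,400),interpolation=cv2.INTER_CUBIC)
cv2.imwrite('pics/c2.png',np.hstack([f(a),f(b)]))
E
```

```text
invalid input
```

View pics/c2.png

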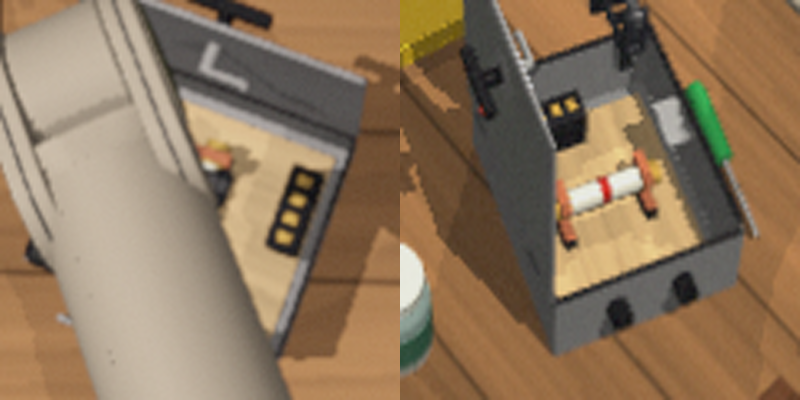

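The move was refused because the rows lacked yaw. The picture shows the fuse seated, with its band at about scene (291.5,217) and the fingers above. I'll cross-check the band from the scene camera and go down.

```bash
python3 - <<'E'
from h import *
c=camera('scene'); print(proj(c,[[.492,.1355,.036],[.492,.1355,.0495]]), atz(c,(291.5,217),.040))
E
python3 -m inch '[{"slide":[0,-0.002,-0.04],"yaw":0},{"slide":[0,-0.002,-0.08],"yaw":0},{"slide":[0,-0.002,-0.12],"yaw":0},{"slide":[0,-0.002,-0.15],"yaw":0},{"slide":[0,-0.002,-0.18],"yaw":0},{"slide":[0,-0.002,-0.2],"yaw":0},{"slide":[0,-0.002,-0.22],"yaw":0},{"slide":[0,-0.002,-0.235],"yaw":0},{"slide":[0,-0.002,-0.244],"yaw":0},{"slide":[0,-0.002,-0.244],"yaw":0},{"slide":[0,-0.002,-0.244],"yaw":0}]'; python3 st.py
```

```text
[[289.56487097 217.10626242]
 [289.70043724 215.08835669]] [0.48783236 0.14209237 0.04      ]
clock: 2.88
position: [0.4921, 0.1332, 0.0287]
ee_rot: [0.178, 0.984, -0.0, 0.0]
ft_force: [0.9, -0.2, -0.3]
grip_width: 0.765
grasp_force: 0.0
2.88 pos [0.4921 0.1332 0.0287] yawY 1.212 j [ 0.29  0.42 -0.74  1.94  0.36  0.91  0.58] F [ 0.9 -0.2 -0.3] 0.7647730092278225 0.0
```

```bash
python3 -m inch '[{"slide":[0,0,0],"yaw":0},{"slide":[0,0,0],"yaw":0},{"slide":[0,0,0],"yaw":0},{"slide":[0,0,0],"yaw":0},{"slide":[0,0,0],"yaw":0},{"slide":[0,0,0],"yaw":0},{"slide":[0,0,0],"yaw":0},{"slide":[0,0,0],"yaw":0}]' 255 50; python3 st.py
```

```text
clock: 3.55
position: [0.4929, 0.1347, 0.0294]
ee_rot: [0.177, 0.984, 0.001, 0.001]
ft_force: [0.7, 2.4, 6.7]
grip_width: 0.297
grasp_force: 49.1
3.55 pos [0.4929 0.1347 0.0294] yawY 1.2144 j [ 0.29  0.42 -0.75  1.94  0.36  0.91  0.58] F [0.7 2.4 6.7] 0.2965186728269827 49.07408952713013
```

```bash
python3 -m inch '[{"slide":[0.002,0.0056,0],"yaw":0},{"slide":[0.004,0.0113,0],"yaw":0},{"slide":[0.006,0.017,0],"yaw":0},{"slide":[0.008,0.0226,0],"yaw":0},{"slide":[0.010,0.0282,0],"yaw":0},{"slide":[0.012,0.0338,0],"yaw":0},{"slide":[0.014,0.0395,0],"yaw":0},{"slide":[0.0165,0.045,0],"yaw":0},{"slide":[0.0165,0.046,0],"yaw":0},{"slide":[0.0165,0.046,0],"yaw":0}]'; python3 st.py
python3 - <<'E'
from h import *
c=camera('scene'); b=c['frame'][170:270,230:350,::-1]
cv2.imwrite('pics/c3.png',cv2.resize(b,(720,600),interpolation=cv2.INTER_CUBIC))
E
```

```text
clock: 4.38
position: [0.5081, 0.1804, 0.0281]
ee_rot: [0.177, 0.984, 0.0, -0.0]
ft_force: [-0.2, 0.2, -0.7]
grip_width: 0.3
grasp_force: 49.2
4.38 pos [0.5081 0.1804 0.0281] yawY 1.215 j [ 0.19  0.48 -0.73  1.87  0.39  0.94  0.49] F [-0.2  0.2 -0.7] 0.30049199389383946 49.16423141956329
```

View pics/c3.png

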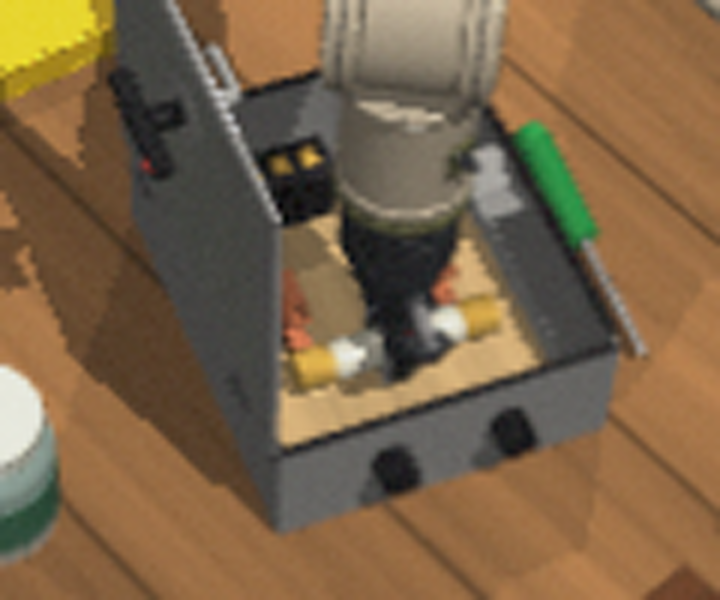

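The picture shows the fuse clear of both clips on the +y side, held by the fingers. I'll lift it, pass in front of the lid and go to the tray.

```bash
python3 -m inch '[{"slide":[0,0,0.03],"yaw":0},{"slide":[0,0,0.07],"yaw":0},{"slide":[0,0,0.11],"yaw":0},{"slide":[0,0,0.15],"yaw":0},{"slide":[0,0,0.175],"yaw":0},{"slide":[-0.018,-0.036,0.175],"yaw":0},{"slide":[-0.036,-0.072,0.175],"yaw":0},{"slide":[-0.054,-0.108,0.175],"yaw":0},{"slide":[-0.072,-0.144,0.175],"yaw":0},{"slide":[-0.09,-0.18,0.175],"yaw":0},{"slide":[-0.09,-0.22,0.175],"yaw":0.1},{"slide":[-0.09,-0.26,0.175],"yaw":0.19},{"slide":[-0.09,-0.3,0.175],"yaw":0.19},{"slide":[-0.065,-0.325,0.175],"yaw":0.19},{"slide":[-0.04,-0.35,0.175],"yaw":0.19},{"slide":[-0.015,-0.375,0.175],"yaw":0.19},{"slide":[0.005,-0.396,0.175],"yaw":0.19},{"slide":[0.005,-0.396,0.175],"yaw":0.19},{"slide":[0.005,-0.396,0.175],"yaw":0.19}]'; python3 st.py
python3 - <<'E'
from h import *
c=camera('scene'); b=c['frame'][130:260,180:340,::-1]
cv2.imwrite('pics/c4.png',cv2.resize(b,(720,585),interpolation=cv2.INTER_CUBIC))
E
```

```text
clock: 6.02
position: [0.5134, -0.2168, 0.2021]
ee_rot: [0.084, 0.996, 0.001, -0.001]
ft_force: [0.1, 0.0, -1.6]
grip_width: 0.298
grasp_force: 49.8
6.02 pos [ 0.5134 -0.2168  0.2021] yawY 1.4029 j [ 0.75  0.25 -0.5   1.67  0.12  1.25  1.63] F [ 0.1  0.  -1.6] 0.29802317610165224 49.78873550891876
```

View pics/c4.png

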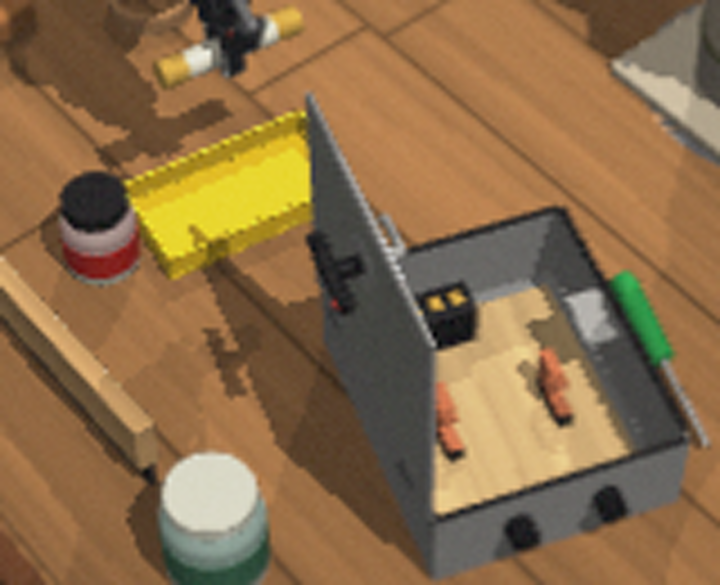

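```bash
python3 -m inch '[{"slide":[0,0,-0.03],"yaw":0},{"slide":[0,0,-0.06],"yaw":0},{"slide":[0,0,-0.09],"yaw":0},{"slide":[0,0,-0.12],"yaw":0},{"slide":[0,0,-0.145],"yaw":0},{"slide":[0,0,-0.165],"yaw":0},{"slide":[0,0,-0.175],"yaw":0},{"slide":[0,0,-0.18],"yaw":0},{"slide":[0,0,-0.183],"yaw":0},{"slide":[0,0,-0.186],"yaw":0},{"slide":[0,0,-0.186],"yaw":0}]'; python3 st.py
```

```text
clock: 6.98
position: [0.5139, -0.2163, 0.018]
ee_rot: [0.083, 0.997, -0.0, 0.001]
ft_force: [0.7, -0.3, -2.0]
grip_width: 0.3
grasp_force: 49.8
6.98 pos [ 0.5139 -0.2163  0.018 ] yawY 1.4041 j [ 0.7   0.46 -0.45  1.84  0.25  0.9   1.53] F [ 0.7 -0.3 -2. ] 0.3000267693673188 49.84478831291199
```

```bash
python3 -m inch '[{"slide":[0,0,-0.002],"yaw":0},{"slide":[0,0,-0.004],"yaw":0},{"slide":[0,0,-0.004],"yaw":0}]'; python3 -m inch '[{"slide":[0,0,-0.001],"yaw":0},{"slide":[0,0,-0.002],"yaw":0},{"slide":[0,0,-0.002],"yaw":0}]'
```

```text
clock: 7.23
position: [0.5142, -0.2165, 0.0151]
ee_rot: [0.083, 0.997, -0.0, 0.001]
ft_force: [-5.1, 2.2, 13.9]
grip_width: 0.299
grasp_force: 58.3
clock: 7.48
position: [0.5142, -0.2165, 0.0149]
ee_rot: [0.083, 0.997, -0.001, 0.0]
ft_force: [-16.3, 5.5, 37.2]
grip_width: 0.297
grasp_force: 71.1
```

```bash
python3 -m inch '[{"slide":[0,0,0.004],"yaw":0},{"slide":[0,0,0.004],"yaw":0}]'; python3 -m inch '[{"slide":[0,0,0],"yaw":0},{"slide":[0,0,0],"yaw":0},{"slide":[0,0,0],"yaw":0},{"slide":[0,0,0],"yaw":0},{"slide":[0,0,0],"yaw":0},{"slide":[0,0,0],"yaw":0}]' 130;python3 -m inch '[{"slide":[0,0,0.015],"yaw":0},{"slide":[0,0,0.04],"yaw":0},{"slide":[0,0,0.08],"yaw":0},{"slide":[0,0,0.12],"yaw":0},{"slide":[0,0,0.16],"yaw":0},{"slide":[0,0,0.2],"yaw":0},{"slide":[0,0,0.24],"yaw":0},{"slide":[0,0,0.28],"yaw":0},{"slide":[0,0,0.32],"yaw":0},{"slide":[0,0,0.36],"yaw":0},{"slide":[0,0,0.36],"yaw":0}]'; python3 st.py
python3 - <<'E'
from h import *
b=camera('scene')['frame'][130:260,180:340,::-1]
a=camera('top')['frame'][160:250,290:380,::-1]
cv2.imwrite('pics/c5.png',np.hstack([cv2.resize(b,(480,390),interpolation=cv2.INTER_CUBIC),cv2.resize(a,(320,390),interpolation=cv2.INTER_CUBIC)]))
E
```

```text
clock: 7.65
position: [0.5143, -0.2165, 0.0168]
ee_rot: [0.083, 0.997, -0.0, 0.001]
ft_force: [0.7, -0.4, -1.0]
grip_width: 0.297
grasp_force: 50.0
clock: 8.15
position: [0.5134, -0.2161, 0.0152]
ee_rot: [0.083, 0.997, 0.0, -0.0]
ft_force: [-1.0, 0.5, 0.2]
grip_width: 0.493
grasp_force: 0.0
clock: 9.07
position: [0.5152, -0.2163, 0.3837]
ee_rot: [0.083, 0.997, -0.002, 0.005]
ft_force: [1.5, 1.1, 0.7]
grip_width: 0.492
grasp_force: 0.0
9.07 pos [ 0.5152 -0.2163  0.3837] yawY 1.404 j [ 0.75  0.18 -0.51  1.38  0.09  1.6   1.66] F [1.5 1.1 0.7] 0.49192058032110325 0.0
```

View pics/c5.png

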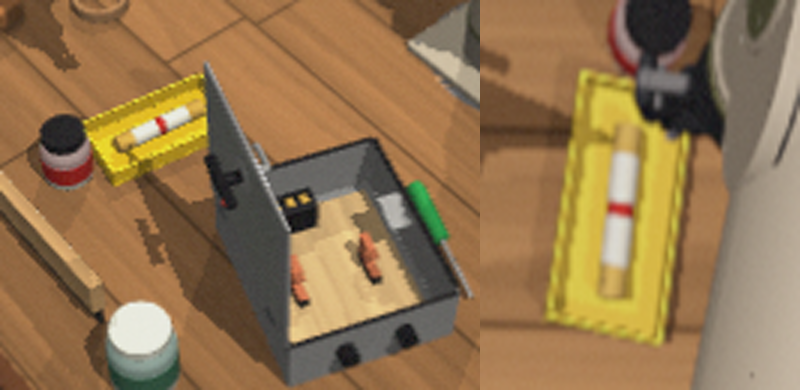

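The fuse lies flat in the tray, band near its centre, released. Next I shut the fingers and go over behind the lid.

```bash
python3 -m inch '[{"slide":[0.03,0.036,0],"yaw":-0.12},{"slide":[0.06,0.072,0],"yaw":-0.24},{"slide":[0.08,0.108,0],"yaw":-0.36},{"slide":[0.09,0.144,0],"yaw":-0.48},{"slide":[0.1,0.18,0],"yaw":-0.6},{"slide":[0.1,0.216,0],"yaw":-0.72},{"slide":[0.1,0.216,0],"yaw":-0.84},{"slide":[0.1,0.216,0],"yaw":-0.96},{"slide":[0.1,0.216,0],"yaw":-1.08},{"slide":[0.1,0.216,0],"yaw":-1.2},{"slide":[0.1,0.216,0],"yaw":-1.32},{"slide":[0.1,0.216,0],"yaw":-1.44},{"slide":[0.1,0.216,0],"yaw":-1.56},{"slide":[0.1,0.216,0],"yaw":-1.68},{"slide":[0.1,0.216,0],"yaw":-1.75},{"slide":[0.1,0.216,0],"yaw":-1.75}]' 255 30; python3 st.py
python3 - <<'E'
from h import *
b=camera('scene')['frame'][110:280,180:360,::-1]
cv2.imwrite('pics/c6.png',cv2.resize(b,(635,600),interpolation=cv2.INTER_CUBIC))
E
```

```text
clock: 10.5
position: [0.613, -0.0002, 0.3735]
ee_rot: [0.819, 0.574, -0.001, -0.001]
ft_force: [-0.0, -0.2, -0.4]
grip_width: 0.003
grasp_force: 0.0
10.5 pos [ 6.130e-01 -2.000e-04  3.735e-01] yawY -0.3492 j [ 0.23  0.31 -0.41  1.24  0.12  1.62 -0.5 ] F [-0.  -0.2 -0.4] 0.0025161632413133158 0.0
```

View pics/c6.png

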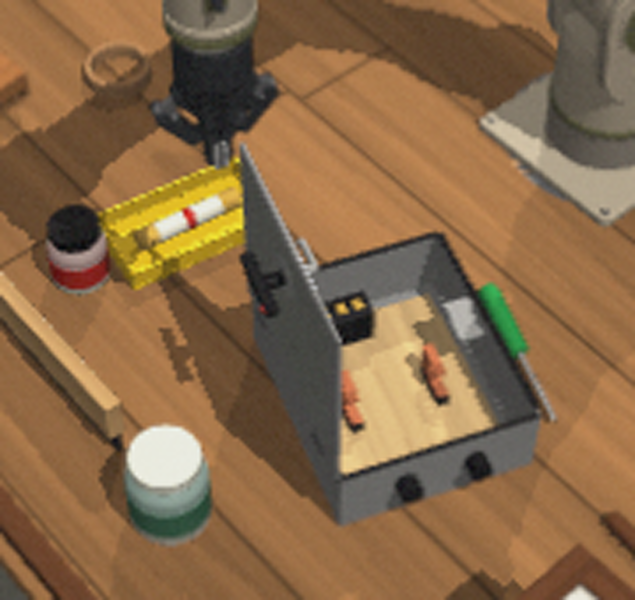

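The shut fingers, at about (220,150), are just behind the lid's near corner and the path is free. I'll work out the arc.

```bash
python3 -m inch '[{"slide":[0,0,-0.03],"yaw":0},{"slide":[0,0,-0.062],"yaw":0},{"slide":[0,0,-0.062],"yaw":0},{"slide":[0,0,-0.062],"yaw":0}]'
python3 - <<'E'
from h import *
ex=np.array([.941,-.338]);u0=.1585;z0=.3125
p=get_obs()['position'];print(p.round(4))
u0=(p[:2]-[.493,.134])@ex;z0=p[2];print(u0)
for a in [1.6,1.5,1.4,1.3,1.2,1.1,1,.9,.8,.7,.6,.5,.4,.3,.2,.15,.1,.06,.03,.01,0]:
    u=.115-.205*np.cos(a)+.017*np.sin(a);z=.096+.205*np.sin(a)+.017*np.cos(a)
    print(a,np.r_[(u-u0)*ex,z-z0].round(3))
E
```

```text
clock: 10.88
position: [0.6125, -0.0005, 0.3119]
ee_rot: [0.818, 0.576, -0.002, -0.001]
ft_force: [0.6, -0.3, 1.7]
grip_width: 0.004
grasp_force: 0.0
[ 6.125e-01 -5.000e-04  3.119e-01]
0.157929813392901
1.6 [-0.019  0.007 -0.011]
1.5 [-0.038  0.014 -0.01 ]
1.4 [-0.057  0.021 -0.011]
1.3 [-0.077  0.028 -0.014]
1.2 [-0.095  0.034 -0.019]
1.1 [-0.114  0.041 -0.025]
1 [-0.131  0.047 -0.034]
0.9 [-0.148  0.053 -0.045]
0.8 [-0.163  0.059 -0.057]
0.7 [-0.178  0.064 -0.071]
0.6 [-0.191  0.068 -0.086]
0.5 [-0.202  0.073 -0.103]
0.4 [-0.212  0.076 -0.12 ]
0.3 [-0.22   0.079 -0.139]
0.2 [-0.226  0.081 -0.159]
0.15 [-0.229  0.082 -0.168]
0.1 [-0.231  0.083 -0.179]
0.06 [-0.232  0.083 -0.187]
0.03 [-0.233  0.084 -0.193]
0.01 [-0.233  0.084 -0.197]
0 [-0.233  0.084 -0.199]
```

```bash
python3 -m inch '[{"slide":[-0.019,0.007,-0.01],"yaw":0},{"slide":[-0.038,0.014,-0.01],"yaw":0},{"slide":[-0.057,0.021,-0.011],"yaw":0},{"slide":[-0.077,0.028,-0.014],"yaw":0},{"slide":[-0.095,0.034,-0.019],"yaw":0},{"slide":[-0.114,0.041,-0.025],"yaw":0},{"slide":[-0.131,0.047,-0.034],"yaw":0},{"slide":[-0.148,0.053,-0.045],"yaw":0},{"slide":[-0.163,0.059,-0.057],"yaw":0},{"slide":[-0.178,0.064,-0.071],"yaw":0},{"slide":[-0.19,0.068,-0.086],"yaw":0},{"slide":[-0.198,0.071,-0.104],"yaw":0},{"slide":[-0.199,0.072,-0.126],"yaw":0},{"slide":[-0.199,0.072,-0.146],"yaw":0},{"slide":[-0.199,0.072,-0.155],"yaw":0},{"slide":[-0.199,0.072,-0.165],"yaw":0},{"slide":[-0.199,0.072,-0.175],"yaw":0},{"slide":[-0.199,0.072,-0.182],"yaw":0},{"slide":[-0.199,0.072,-0.182],"yaw":0}]'; python3 st.py;  python3 - <<'E'
from h import *
b=camera('scene')['frame'][110:280,180:360,::-1]
cv2.imwrite('pics/c7.png',cv2.resize(b,(635,600),interpolation=cv2.INTER_CUBIC))
E
```

```text
clock: 12.47
position: [0.4142, 0.0718, 0.1306]
ee_rot: [0.818, 0.575, -0.0, -0.0]
ft_force: [-0.5, 1.2, 0.3]
grip_width: -0.001
grasp_force: 0.0
12.47 pos [0.4142 0.0718 0.1306] yawY -0.3457 j [ 0.24  0.01 -0.52  2.08  0.01  1.05 -0.62] F [-0.5  1.2  0.3] -0.00094412802578192 0.0
```

View pics/c7.png

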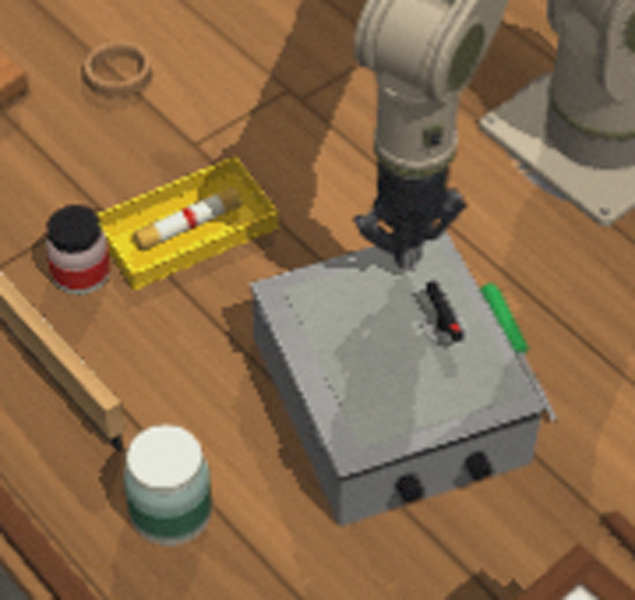

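The lid is almost down, with the crossbar from about (433,288) to (455,335) in the crop. I'll press it home and measure the handle.

```bash
python3 -m inch '[{"slide":[0,0,-0.005],"yaw":0},{"slide":[0,0,-0.009],"yaw":0},{"slide":[0,0,-0.012],"yaw":0},{"slide":[0,0,-0.013],"yaw":0},{"slide":[0,0,-0.013],"yaw":0}]'
python3 - <<'E'
from h import *
c=camera('scene'); ex=np.array([.941,-.338])
q=[atz(c,(180+x/3.528,110+y/3.53),z) for x,y,z in[(433,286,.14),(455,335,.14)]]
d=q[1]-q[0];m=(q[0]+q[1])/2;print(q,np.linalg.norm(d),np.arctan2(d[1],d[0]),m)
print('model centre',np.array([.493,.134])-.06*ex, proj(c,np.r_[np.array([.493,.134])-.06*ex,.138]))
E
```

```text
clock: 12.93
position: [0.4143, 0.0718, 0.1181]
ee_rot: [0.818, 0.575, -0.0, -0.0]
ft_force: [-0.8, 0.3, 0.2]
grip_width: -0.005
grasp_force: 0.0
[array([0.42381878, 0.12908395, 0.14      ]), array([0.45142463, 0.19392088, 0.14      ])] 0.07046921968230245 1.1682705552173407 [0.4376217  0.16150241 0.14      ]
model centre [0.43654 0.15428] [[304.70860599 196.92619501]]
```

```bash
python3 -m inch '[{"slide":[0,0,-0.003],"yaw":0},{"slide":[0,0,-0.005],"yaw":0},{"slide":[0,0,-0.005],"yaw":0}]';python3 -m inch '[{"slide":[0,0,-0.002],"yaw":0},{"slide":[0,0,-0.004],"yaw":0},{"slide":[0,0,-0.004],"yaw":0}]'
```

```text
clock: 13.23
position: [0.4148, 0.0719, 0.1134]
ee_rot: [0.818, 0.575, 0.0, 0.0]
ft_force: [0.4, -0.2, 3.5]
grip_width: -0.0
grasp_force: 1.5
clock: 13.48
position: [0.4151, 0.0719, 0.1126]
ee_rot: [0.818, 0.575, -0.0, 0.001]
ft_force: [-18.7, -3.7, 49.3]
grip_width: 0.002
grasp_force: 24.9
```

```bash
python3 -m inch '[{"slide":[0,0,0.03],"yaw":0},{"slide":[0,0,0.07],"yaw":0},{"slide":[0.01,0.035,0.09],"yaw":-0.05},{"slide":[0.022,0.07,0.09],"yaw":-0.05},{"slide":[0.022,0.085,0.09],"yaw":-0.05},{"slide":[0.022,0.085,0.09],"yaw":-0.05},{"slide":[0.022,0.085,0.06],"yaw":-0.05},{"slide":[0.022,0.085,0.06],"yaw":-0.05}]' 110 30; python3 st.py;  python3 - <<'E'
from h import *
b=camera('scene')['frame'][140:250,240:350,::-1]
cv2.imwrite('pics/c8.png',cv2.resize(b,(600,600),interpolation=cv2.INTER_CUBIC))
E
```

```text
clock: 14.15
position: [0.4343, 0.1553, 0.1655]
ee_rot: [0.832, 0.554, -0.003, -0.001]
ft_force: [-1.9, -1.0, -1.5]
grip_width: 0.567
grasp_force: 0.0
14.15 pos [0.4343 0.1553 0.1655] yawY -0.396 j [ 0.15  0.08 -0.61  1.94  0.05  1.14 -0.87] F [-1.9 -1.  -1.5] 0.5671354582603475 0.0
```

View pics/c8.png

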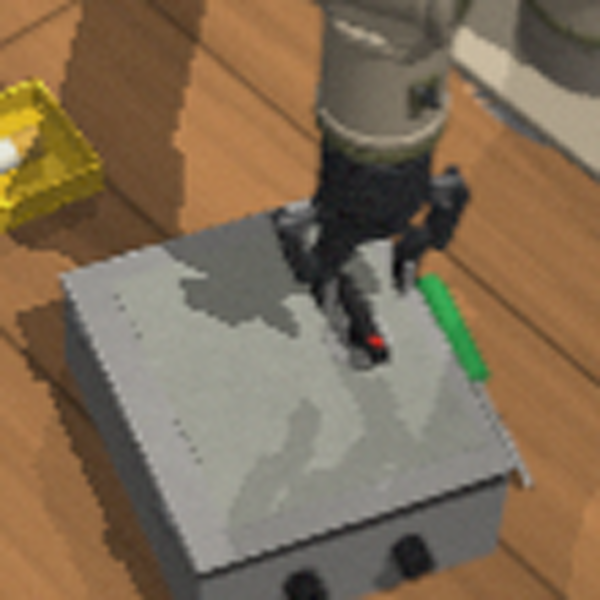

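The fingers straddle the crossbar, whose red tip is at (375,343). I'll lower and grip.

```bash
python3 -m inch '[{"slide":[0.001,0.001,-0.02],"yaw":0},{"slide":[0.001,0.001,-0.035],"yaw":0},{"slide":[0.001,0.001,-0.041],"yaw":0},{"slide":[0.001,0.001,-0.041],"yaw":0}]'; python3 -m inch '[{"slide":[0,0,0],"yaw":0},{"slide":[0,0,0],"yaw":0},{"slide":[0,0,0],"yaw":0},{"slide":[0,0,0],"yaw":0},{"slide":[0,0,0],"yaw":0},{"slide":[0,0,0],"yaw":0}]' 255 60; python3 st.py
```

```text
clock: 14.53
position: [0.4369, 0.1569, 0.1279]
ee_rot: [0.833, 0.554, -0.001, -0.0]
ft_force: [-0.3, 0.4, -0.3]
grip_width: 0.57
grasp_force: 0.0
clock: 15.03
position: [0.4362, 0.1586, 0.1289]
ee_rot: [0.832, 0.555, -0.001, -0.001]
ft_force: [-7.4, 1.2, 3.5]
grip_width: 0.157
grasp_force: 58.2
15.03 pos [0.4362 0.1586 0.1289] yawY -0.395 j [ 0.14  0.13 -0.61  1.98  0.08  1.06 -0.91] F [-7.4  1.2  3.5] 0.15746323974583193 58.15204850237933
```

```bash
python3 -m inch '[{"slide":[0,0,0],"yaw":-0.1},{"slide":[0,0,0],"yaw":-0.2},{"slide":[0,0,0],"yaw":-0.3},{"slide":[0,0,0],"yaw":-0.4},{"slide":[0,0,-0.001],"yaw":-0.5},{"slide":[0,0,-0.001],"yaw":-0.6},{"slide":[0,0,-0.001],"yaw":-0.6}]'; python3 st.py
```

```text
clock: 15.62
position: [0.4375, 0.1574, 0.1281]
ee_rot: [0.96, 0.281, -0.0, 0.0]
ft_force: [-3.7, -2.9, 4.3]
grip_width: 0.156
grasp_force: 58.3
15.62 pos [0.4375 0.1574 0.1281] yawY -1.0009 j [ 0.1   0.12 -0.57  1.98  0.08  1.06 -1.51] F [-3.7 -2.9  4.3] 0.1561006945623242 58.2741716059536
```

```bash
python3 -m inch '[{"slide":[0,0,0],"yaw":-0.1},{"slide":[0,0,-0.001],"yaw":-0.2},{"slide":[0,0,-0.001],"yaw":-0.3},{"slide":[0,0,-0.002],"yaw":-0.4},{"slide":[0,0,-0.002],"yaw":-0.5},{"slide":[0,0,-0.002],"yaw":-0.6},{"slide":[0,0,-0.002],"yaw":-0.7},{"slide":[0,0,-0.002],"yaw":-0.8},{"slide":[0,0,-0.002],"yaw":-0.8},{"slide":[0,0,-0.002],"yaw":-0.8}]'; python3 st.py; python3 -c "
from h import *
print(get_obs()['torque'])"
```

```text
clock: 16.45
position: [0.4375, 0.1553, 0.1259]
ee_rot: [0.994, -0.112, -0.0, 0.002]
ft_force: [-3.1, -11.1, 8.0]
grip_width: 0.149
grasp_force: 58.4
16.45 pos [0.4375 0.1553 0.1259] yawY -1.7948 j [ 0.04  0.12 -0.51  1.99  0.07  1.05 -2.29] F [ -3.1 -11.1   8. ] 0.14887706705534243 58.35762530565262
[-2.54266878  0.92284688 -0.00906733]
```

```bash
python3 -m inch '[{"slide":[0,0,0],"yaw":-0.04},{"slide":[0,0,0],"yaw":-0.06},{"slide":[0,0,0],"yaw":-0.06}]'; python3 -m inch '[{"slide":[0,0,0],"yaw":0},{"slide":[0,0,0],"yaw":0},{"slide":[0,0,0],"yaw":0},{"slide":[0,0,0],"yaw":0},{"slide":[0,0,0],"yaw":0}]' 130; python3 -m inch '[{"slide":[0,0,0.02],"yaw":0},{"slide":[0,0,0.06],"yaw":0},{"slide":[0,0,0.1],"yaw":0},{"slide":[0,0,0.14],"yaw":0},{"slide":[0,0,0.18],"yaw":0},{"slide":[0,-0.04,0.2],"yaw":0},{"slide":[0,-0.08,0.2],"yaw":0},{"slide":[0,-0.12,0.2],"yaw":0},{"slide":[0,-0.16,0.2],"yaw":0},{"slide":[0,-0.2,0.2],"yaw":0},{"slide":[0,-0.24,0.2],"yaw":0},{"slide":[0,-0.24,0.2],"yaw":0}]'; python3 st.py
python3 - <<'E'
from h import *
b=camera('scene')['frame'][110:280,180:360,::-1]
a=camera('top')['frame'][125:275,165:365,::-1]
cv2.imwrite('pics/c9.png',np.hstack([cv2.resize(b,(400,378),interpolation=cv2.INTER_CUBIC),cv2.resize(a,(400,378),interpolation=cv2.INTER_CUBIC)]))
E
```

```text
clock: 16.7
position: [0.4375, 0.155, 0.1259]
ee_rot: [0.99, -0.142, -0.0, 0.002]
ft_force: [-3.9, -12.3, 9.3]
grip_width: 0.155
grasp_force: 58.5
clock: 17.12
position: [0.4375, 0.1582, 0.1255]
ee_rot: [0.99, -0.142, 0.0, -0.0]
ft_force: [0.4, 0.5, 0.3]
grip_width: 0.493
grasp_force: 0.0
clock: 18.12
position: [0.4365, -0.0901, 0.3251]
ee_rot: [0.989, -0.147, -0.0, 0.001]
ft_force: [-0.2, -0.7, 0.2]
grip_width: 0.49
grasp_force: 0.0
18.12 pos [ 0.4365 -0.0901  0.3251] yawY -1.8653 j [ 0.3  -0.09 -0.19  1.76 -0.02  1.47 -1.75] F [-0.2 -0.7  0.2] 0.4900306401590421 0.0
```

View pics/c9.png

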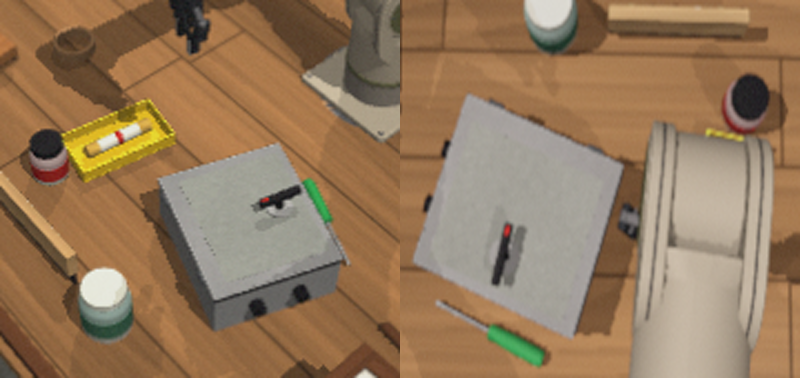

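The fuse is in the tray, the lid is shut and the crossbar, (508,228) to (497,282), lies along the enclosure's x. A light touch on the lid at the earlier spot, where contact began at z = 0.1134, will confirm it is tight.

```bash
python3 -m inch '[{"slide":[-0.007,0.04,0],"yaw":0},{"slide":[-0.014,0.08,0],"yaw":0},{"slide":[-0.02,0.12,0],"yaw":0},{"slide":[-0.0215,0.162,0],"yaw":0},{"slide":[-0.0215,0.162,-0.04],"yaw":0},{"slide":[-0.0215,0.162,-0.08],"yaw":0},{"slide":[-0.0215,0.162,-0.12],"yaw":0},{"slide":[-0.0215,0.162,-0.16],"yaw":0},{"slide":[-0.0215,0.162,-0.19],"yaw":0},{"slide":[-0.0215,0.162,-0.205],"yaw":0},{"slide":[-0.0215,0.162,-0.209],"yaw":0},{"slide":[-0.0215,0.162,-0.209],"yaw":0}]' 255; for i in 1 2 3; do python3 -m inch '[{"slide":[0,0,-0.001],"yaw":0},{"slide":[0,0,-0.001],"yaw":0}]' | egrep 'pos|force'; done
```

```text
clock: 19.22
position: [0.4151, 0.0809, 0.1158]
ee_rot: [0.99, -0.141, -0.001, 0.0]
ft_force: [-0.6, -0.7, -0.2]
grip_width: 0.001
grasp_force: 0.0
position: [0.4169, 0.0804, 0.1167]
ft_force: [-0.0, -0.2, -0.0]
grasp_force: 0.0
position: [0.4165, 0.0799, 0.1151]
ft_force: [0.2, 0.8, 0.0]
grasp_force: 0.0
position: [0.4164, 0.0799, 0.1138]
ft_force: [0.8, -0.4, 2.1]
grasp_force: 1.0
```

```bash
python3 -m inch '[{"slide":[0,0,0.04],"yaw":0},{"slide":[0,0,0.08],"yaw":0},{"slide":[0,0,0.12],"yaw":0},{"slide":[0,0,0.15],"yaw":0},{"slide":[0,0,0.15],"yaw":0},{"slide":[0,0,0.15],"yaw":0},{"slide":[0,0,0.15],"yaw":0}]'|egrep 'clock|pos'; python3 -c "
from workcell import *
print(hand_in())"
```

```text
clock: 20.3
position: [0.4157, 0.0797, 0.2628]
the job is handed in; nothing more can be done
None
```

I handed the job in at about 20 s: the fuse lies flat in the yellow tray, the lid is shut and the latch is turned to an estimated 1.5 rad. A light touch on the lid suggests it is drawn tight, but hand-in returned no verdict.

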